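Load grinding pieces into a flask and hold it down in the sprung ring cradle

TASK

Pick up the scoop by its handle and tip its three ceramic pieces into the round flask where it stands on the worktop, then set the empty scoop back down flat on the worktop and let go of it. Then take the flask to the ring cradle, press it upright down into the sprung ring as far as the springs give, and finish while still holding it pressed down there, all three pieces inside. Do not knock over the jar or the small bottle standing near by.

Things in the scene. Friction and masses are not known exactly. Their poses are not given: they have to be found in the camera images.
- flask: round white plastic flask, open, about 0.14 kg with nothing in it: 112 mm tall, a ball-shaped belly 76 mm across (widest 34 mm above the foot), a flat foot 36 mm across, and a straight neck 56 mm outside and 50 mm inside from 62 mm above the foot up to the rim. Origin at the centre of the foot, z up.
- flask_mouth (a point): centre of the flask's open mouth, at rim height (112 mm above the foot)
- flask_belly (a point): middle of the flask's belly, on its axis 34 mm above the foot
- scoop: small straight-sided aluminium scoop, 0.09 kg. Tray 90 mm long, 44 mm wide (the walls draw in to 31 mm apart at the nose), floor 3 mm thick, side walls 18 mm high, closed at the rear and open at the nose. Origin under the middle of the tray; x points to the open nose, z up. A straight grey handle sticks out from the rear wall, away from the nose.
- scoop_handle (a point): middle of the scoop's handle, 78 mm behind and 22 mm above the scoop's origin. The handle is a bar along the scoop's x, 62 mm long (from 44 to 106 mm behind the origin), 14 mm wide and 12 mm high (16 to 28 mm above the worktop when the scoop lies flat).
- scoop_nose (a point): middle of the open nose edge of the scoop's floor, 45 mm ahead of the scoop's origin, on the floor's upper face (3 mm up)
- cradle: sprung ring cradle, fixed to the worktop: a round grey base 100 mm across and 38 mm high with a black ring on three sprung posts above it. Origin at the centre of the base's underside, z up.
- ring_centre (a point): centre of the cradle's black ring; it moves with the ring. The ring is a round bar 8 mm thick bent to 60 mm diameter (centre line), free opening 52 mm; its centre line is 68 mm above the worktop when not pressed. The flask's belly settles into it with the flask's foot about 5 mm below the ring's centre line.
- spring_ring (a joint): how far the ring is pressed down, in m: 0 at rest, 0.015 at the stop. The springs push up with about 4 N at rest (more than the loaded flask weighs, so it does not go down by itself) and about 10 N at the stop.
- piece_1: white ceramic grinding piece, a short cylinder 13 mm across and 12 mm high, 12 g, loose in the scoop; it slides on the scoop's floor at a slope of about 16 to 23 degrees. Origin at its middle.
- piece_2: white ceramic grinding piece, a short cylinder 13 mm across and 12 mm high, 12 g, loose in the scoop; it slides on the scoop's floor at a slope of about 16 to 23 degrees. Origin at its middle.
- piece_3: white ceramic grinding piece, a short cylinder 13 mm across and 12 mm high, 12 g, loose in the scoop; it slides on the scoop's floor at a slope of about 16 to 23 degrees. Origin at its middle.
- jar: loose bystander: white screw-lid jar, 77 mm across, 91 mm tall, origin under its centre, z up
- small_bottle: loose bystander: small white capped bottle, 50 mm across, 124 mm tall, origin under its centre, z up
Not all that is in view belongs to the job. Leave any green look-alike of the cradle alone.

How it is judged:
On the way, in this order (a step that is already met when the one before it is completed fails the run):
1. the scoop is tipped nose-down above the flask (angle between scoop's own z axis and vertical above 0.17 rad and height (world z) of scoop_nose above 0.1 m and horizontal distance between scoop_nose and flask_mouth below 0.06 m), for 0.05 s.
2. all three pieces are in the flask, which stands on the worktop (distance between each of piece_1, piece_2, piece_3 and flask_belly below 0.034 m and height (world z) of flask below 0.008 m), for 0.2 s.
3. the scoop lies flat on the worktop, let go (height (world z) of scoop below 0.008 m and angle between scoop's own z axis and vertical below 0.12 rad and contact force between the fingers and scoop below 0.1 N), for 0.2 s.
At the end, for the whole second after the job is handed in: Ring pressed over 10 of its 15 mm by the flask (over 4 N), fingers bearing on the flask (over 1 N), flask upright within 10 degrees and centred within 8 mm, all three pieces in its belly (within 34 mm of its middle), scoop flat on the worktop (within 8 mm, 7 degrees) and let go (all of step 3 and value of joint spring_ring above 0.01 m and contact force between flask and cradle above 4 N and contact force between the fingers and flask above 1 N and horizontal distance between flask and ring_centre below 0.008 m and angle between flask's own z axis and vertical below 0.17 rad and distance between each of piece_1, piece_2, piece_3 and flask_belly below 0.034 m); the arm keeps its last pose, push and grip.
It fails at once if the jar or the small bottle is knocked over (angle between any of jar, small_bottle's own z axis and vertical above 0.5 rad).
It also fails if it takes over 72 s, if anything falls off the work surface, if the arm or the gripper's body presses on something with over 40 N, if the wrist force passes 120 N, or if a joint passes its speed limit or range.

ROBOT

A 6-joint arm with a two-finger parallel gripper is mounted at the origin on a cart in front of the work surface, level with it; the furniture and walls round the work are solid. World frame = base frame: x ahead of the robot, y to its left, z up, the work surface at z = 0. Lengths are in m, angles in rad, forces in N, time in s.
With the tool pointing down it reaches from about 0.275 to 0.85 m from the base axis. Payload 5.2 kg.
Tool frame: the origin (TCP) lies at the very end of the fingers, on their centre line; the grasp point (between the pads) lies 19 mm behind it; z points along the fingers, x is the direction in which the jaws open and shut, and the axes are right-handed (so a half turn about z gives the same grasp; the last joint's range is limited). The gripper opens to 85 mm and grips with 20 to 120 N. Pads are 22 mm wide; open, the fingers measure 114 mm over their backs; the gripper's body (76 mm by 85 mm) begins 54 mm behind the grasp point. The pads swing forward as they close: fully open they stand 13 mm farther back than shut.
Start: joints at [1.089, 0.259, 1.535, -0, 1.348, -0.203], TCP at [0.151, 0.529, 0.231] pointing down, gripper open.
Joint ranges: [-3.14, 3.14], [-0.91, 2.08], [0.19, 2.58], [-1.22, 4.36], [0.22, 2.71], [-3.12, 3.12]. Speed limits (rad/s): [2.57, 2.57, 3.14, 3.14, 3.14, 3.14].

INTERFACE

Orientations are given as a unit quaternion [x, y, z, w].
In Python, from rig import observe, read_camera, calibration, workorder gives the robot as it stands. The module is installed in compiled form; this text tells all that it offers.
- The arm moves only by the tool servo_tool, never from a script. Its argument "moves" is a list of rows, each a list of 3 entries, a list of its own where there are three numbers: the gripper's target within -1 to 1 (fully open at 1, half-way at 0, shut at -1), then the shift along the tool's x, y, z in units of 30 mm (1.0 is 30 mm), then the turn about the tool's z in units of 5 degrees (1.0 is 5 degrees). A call has 1 to 12 rows; each row shifts and turns the commanded pose from where the row before left it, along the tool's axes as they then stand; what a row does not reach is not made up. A row lasts 1/12 s, in which the tool goes at most 41.7 mm and 7.16 degrees, less where a joint would pass 70% of its speed; a pose out of reach is approached as far as the arm can. A call is refused whole if a number of a shift passes 1 or a number of a turn 1, either way. A call with a gripper value outside its range is refused whole. The fingers move at their own pace and stop on an object; "force" is the grip in N (left out, the last holds). Time passes only in rows, so rows that do not move let the fingers close. It gives the time, the measured TCP pose, the force and the opening at its end, in the units of the state.
- observe(): the state, without advancing time (a new reading comes with each control period).
- read_camera(name): name is "scene" or "top" or "wrist"; returns the picture (420x560x3 uint8, red, green, blue); there is no depth.
- calibration(name): a dict with "K" (3x3 intrinsics, pixels), "cam_to_world" (4x4, takes a point from camera to world coordinates). Camera axes: x right, y down, z forward; pixel columns grow to the right and rows downward; lengths in m; the calibration is good to about 2 mm. A picture is of the moment at which its call begins: read the wrist's pose just before it. calibration takes no time and is no camera call; for the wrist camera it gives the pose at the moment of the call.
- workorder.hand_in(): hands the job in, once; it reports no verdict.
The state is a dict: "clock": time; "joints": joint angles; "dq": joint speeds; "effort": joint torques, N m; "eef_pos": TCP position; "eef_rot": TCP orientation; "ft_force": force on the tool from outside, world axes, zero at the start; "moment": the same for the moment, N m; "gripper_width": finger opening in m.
Only numpy, scipy, OpenCV 4.12 (cv2) and the standard library are available. Lean on these libraries where they do the work, as an engineer would, in place of code of your own. Each camera call takes 0.05 s, during which the arm holds its last target. There are 200 camera calls.

## Working session

There is one attempt and no reset: what is moved stays moved. The work goes in short steps, Python scripts to look and compute and a tool call to move; the robot and the scene stay as the last step left them, time stands still between calls to the robot, and variables do not carry over. Pictures are saved under pics/ and viewed, about 8 in all and at most 12, crops included, and the job is handed in when it is done.

Besides the shell and the picture viewer there is one more tool, called after "Emit:" as name([rows], argument=value, ...), one row to a line, values as JSON. servo_tool: Moves the arm, as the interface text tells. Its arguments: {"type":"object","properties":{"moves":{"type":"array","items":{"type":"array"}},"force":{"type":"number"}},"required":["moves"]}

```bash
mkdir -p pics; python3 - <<'E'
from rig import observe, read_camera, calibration
import cv2, numpy as np
print(observe())
for n in ("scene","top","wrist"):
    c=calibration(n); print(n,np.round(c["K"],1).tolist(),np.round(c["cam_to_world"],3).tolist())
a=[read_camera(n) for n in ("scene","top","wrist")]
for n,i in zip("stw",a): cv2.imwrite(f"pics/{n}0.png",i[:,:,::-1])
E
```

```text
{'clock': 0.0, 'joints': array([ 1.08921676e+00,  2.59356964e-01,  1.53609396e+00, -1.74331593e-05,
        1.34797043e+00, -2.02807382e-01]), 'dq': array([ 0.00118633, -0.0005683 , -0.00038103,  0.0004781 , -0.00044913,
        0.00012155]), 'effort': array([-7.92691139e-06, -4.46025145e+01, -2.90571392e+01, -3.85620124e-04,
        1.18916400e-02, -8.58706812e-06]), 'eef_pos': array([0.15108631, 0.52829694, 0.2304628 ]), 'eef_rot': array([ 7.98489403e-01,  6.02008170e-01, -8.22363059e-04,  3.99785236e-04]), 'ft_force': array([-0.65983677, -0.08479554, -1.18064328]), 'moment': array([-0.03055417,  0.02768165,  0.02443597]), 'gripper_width': 0.08523357702018464}
scene [[541.3, 0.0, 277.4], [0.0, 541.3, 197.4], [0.0, 0.0, 1.0]] [[0.761, -0.389, 0.519, -0.252], [-0.649, -0.447, 0.616, -1.014], [-0.007, -0.805, -0.593, 1.048], [0.0, 0.0, 0.0, 1.0]]
top [[386.7, 0.0, 283.9], [0.0, 386.7, 211.5], [0.0, 0.0, 1.0]] [[-0.029, -0.99, 0.135, 0.433], [-0.999, 0.031, 0.012, -0.017], [-0.016, -0.134, -0.991, 1.204], [0.0, 0.0, 0.0, 1.0]]
wrist [[365.0, 0.0, 279.0], [0.0, 365.0, 209.4], [0.0, 0.0, 1.0]] [[0.276, 0.929, 0.248, 0.089], [0.961, -0.266, -0.073, 0.546], [-0.001, 0.258, -0.966, 0.374], [0.0, 0.0, 0.0, 1.0]]
```

View pics/t0.png

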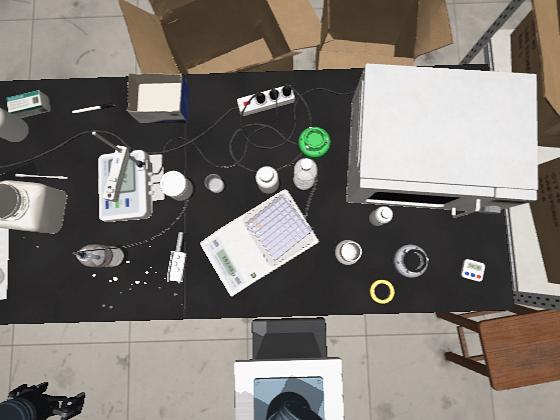

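View pics/s0.png

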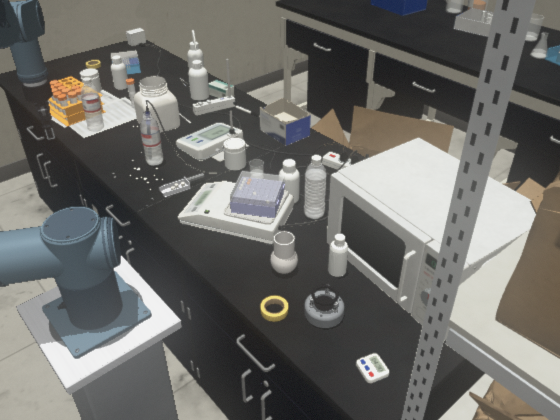

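Top view: scoop (177,262), flask (348,252), grey cradle (410,260), bottle (380,215) and jar (175,185). Scene view: scoop (175,186), flask (285,255) and cradle (325,305). Candidates for the cradle are grey (410,260), green (314,142) and a yellow ring (381,291). The grey one fits, because it has a grey base and a black ring. I'll confirm that in one enlarged montage.

```bash
python3 - <<'E'
import cv2, numpy as np
t=cv2.imread("pics/t0.png");s=cv2.imread("pics/s0.png");w=cv2.imread("pics/w0.png")
f=lambda i,x,y,ww,h,k:cv2.resize(i[y:y+h,x:x+ww],None,fx=k,fy=k,interpolation=cv2.INTER_CUBIC)
a=f(t,150,225,65,70,4); b=f(t,325,195,130,75,4)[:280]
c=f(s,140,155,100,60,4); d=f(s,250,225,100,110,2.2)
m=np.zeros((590,800,3),np.uint8)
m[:280,:260]=a; m[:280,270:790]=b[:, :520]; m[285:525,:400]=c; m[285:285+d.shape[0],405:405+d.shape[1]]=d
ww=cv2.resize(w,(168,126)); m[285:411,630:798]=ww
cv2.imwrite("pics/m1.png",m)
E
```

```text
(no output)
```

View pics/m1.png

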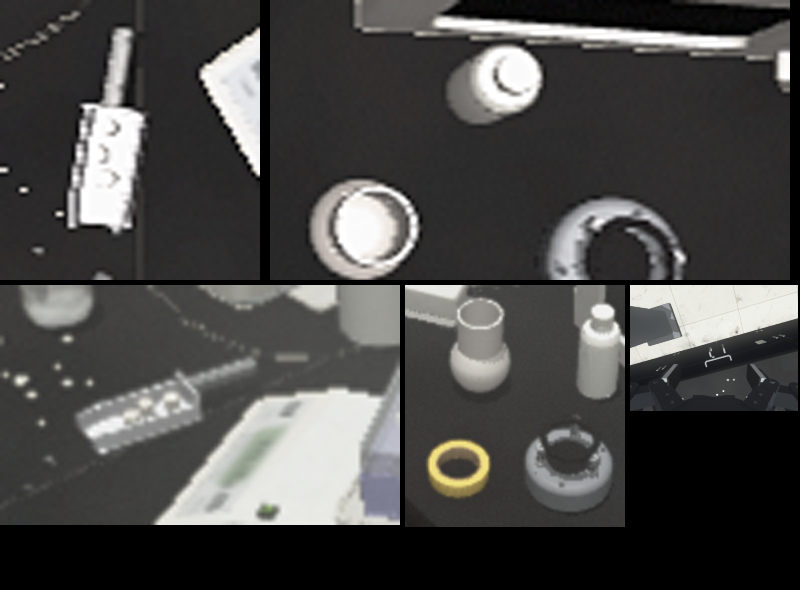

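The montage shows the scoop with all three pieces, its nose toward the robot and its handle pointing away. It also shows the grey cradle with the black ring, and the flask and bottle upright. Next I'll triangulate.

```bash
cat > h.py <<'E'
import numpy as np, cv2
from rig import observe, read_camera, calibration
def ray(c,p):
    K=np.array(c["K"]);T=np.array(c["cam_to_world"]);d=T[:3,:3]@np.linalg.inv(K)@[p[0],p[1],1.]
    return T[:3,3],d/np.linalg.norm(d)
def plane(c,p,z): o,d=ray(c,p); return o+d*(z-o[2])/d[2]
def tri(rs):
    A=sum(np.eye(3)-np.outer(d,d) for o,d in rs); b=sum((np.eye(3)-np.outer(d,d))@o for o,d in rs)
    return np.linalg.solve(A,b)
def proj(c,X):
    T=np.linalg.inv(np.array(c["cam_to_world"]));q=np.array(c["K"])@(T[:3,:3]@np.array(X)+T[:3,3]);return q[:2]/q[2]
def snap(n,f):
    c=calibration(n);i=read_camera(n);cv2.imwrite(f"pics/{f}.png",i[:,:,::-1]);return c,i
E
python3 - <<'E'
from h import *
np.set_printoptions(precision=4,suppress=True)
t,s=calibration("top"),calibration("scene")
for n,a,b in [("handle_end",(180.7,232),(203.7,174.2)),("junction",(178.2,251.2),(187.5,180)),("mouth",(351.3,251.5),(284.1,237.7))]:
    print(n,tri([ray(t,a),ray(s,b)]))
print("h end/junction @.028",plane(t,(180.7,232),.028),plane(t,(178.2,251.2),.028),"nose@.015",plane(t,(175.5,281.8),.01))
print("mouth@.112",plane(t,(351.3,251.5),.112))
i=cv2.imread("pics/t0.png"); g=i[240:282,388:432].astype(int)
m=(g.max(2)>55).astype(np.uint8); p=cv2.findNonZero(m)+np.array([388,240]); c,r=cv2.minEnclosingCircle(p.astype(np.float32)); print(c,r,plane(t,c,.038))
i=cv2.imread("pics/s0.png")
print("base centre scene", plane(s,(325,309),.038))
print("bottle",plane(t,(382,212.5),.124),"jar",plane(t,(176,183),.091))
E
```

```text
handle_end [0.541  0.3149 0.0254]
junction [0.482  0.323  0.0239]
mouth [ 0.4635 -0.19    0.1126]
h end/junction @.028 [0.5395 0.3151 0.028 ] [0.4812 0.3223 0.028 ] nose@.015 [0.389  0.3351 0.01  ]
mouth@.112 [ 0.4623 -0.1892  0.112 ]
(406.06060791015625, 265.93939208984375) 23.51620864868164 [ 0.4168 -0.3608  0.038 ]
base centre scene [ 0.4217 -0.3935  0.038 ]
bottle [ 0.5683 -0.2789  0.124 ] jar [0.679  0.3122 0.091 ]
```

```bash
cat >> h.py <<'E'
from scipy.spatial.transform import Rotation as R
def plan(X,az=None):
    o=observe();M=R.from_quat(o["eef_rot"]).as_matrix();a=np.degrees(np.arctan2(M[1,0],M[0,0]))
    if az is None: az=a
    dt=-((az-a+90)%180-90); M2=M@R.from_euler("z",dt,degrees=True).as_matrix()
    d=M2.T@(np.array(X)-o["eef_pos"])/.03
    print("t%.2f pos"%o["clock"],np.round(o["eef_pos"],4),"az %.1f tilt %.2f w %.4f F"%(a,np.degrees(np.arccos(-M[2,2])),o["gripper_width"]),np.round(o["ft_force"],1),"M",np.round(o["moment"],2),"-> turn units %.2f then shift"%(dt/5),np.round(d,2))
E
python3 -c "
from h import *
plan([.530,.316,.17],83)"
```

```text
t0.15 pos [0.1511 0.5284 0.2306] az 74.0 tilt 0.08 w 0.0853 F [-0.2 -0.2  1.1] M [-0.04 -0.01 -0.01] -> turn units -1.79 then shift [-5.49 13.4   2.02]
```

Emit:
servo_tool([
  [1,[0,0,0],-0.9],
  [1,[0,0,0],-0.9],
  [1,[-0.9,0.7,0],0],
  [1,[-0.9,0.9,0],0],
  [1,[-0.9,0.9,0],0],
  [1,[-0.9,0.9,0],0],
  [1,[-0.9,0.9,0],0],
  [1,[-0.9,0.9,0],0],
  [1,[0,0.9,0],0],
  [1,[0,0.9,0],0],
])

```text
clock: 0.98
eef_pos: [0.3409, 0.3407, 0.2315]
eef_rot: [0.749, 0.662, -0.0, 0.0]
ft_force: [-0.7, 1.4, 0.7]
gripper_width: 0.0851
```

Emit:
servo_tool([
  [1,[0,0.9,0],0],
  [1,[0,0.9,0.4],0],
  [1,[0,0.9,0.4],0],
  [1,[0,0.9,0.4],0],
  [1,[0,0.9,0.4],0],
  [1,[0,0.9,0.4],0],
  [1,[0,0.9,0],0],
  [1,[0,0,0],0],
  [1,[0,0,0],0],
])

```text
clock: 1.73
eef_pos: [0.5285, 0.3188, 0.1702]
eef_rot: [0.749, 0.662, -0.001, -0.0]
ft_force: [-0.3, 0.4, -0.5]
gripper_width: 0.0851
```

```bash
python3 -c "
from h import *
plan([.530,.316,.17],83)
c,i=snap('wrist','w1')
print(proj(c,[.5395,.315,.028]),proj(c,[.481,.322,.028]),c['cam_to_world'].round(3).tolist())"
```

```text
t1.73 pos [0.5285 0.3188 0.1702] az 82.9 tilt 0.10 w 0.0851 F [-0.3  0.4 -0.5] M [ 0.01  0.   -0.06] -> turn units -0.02 then shift [-0.09  0.06  0.01]
[277.02864057 208.60619409] [276.51500729 134.40211175] [[0.124, 0.959, 0.255, 0.465], [0.992, -0.12, -0.032, 0.326], [-0.0, 0.257, -0.966, 0.314], [0.0, 0.0, 0.0, 1.0]]
```

View pics/w1.png

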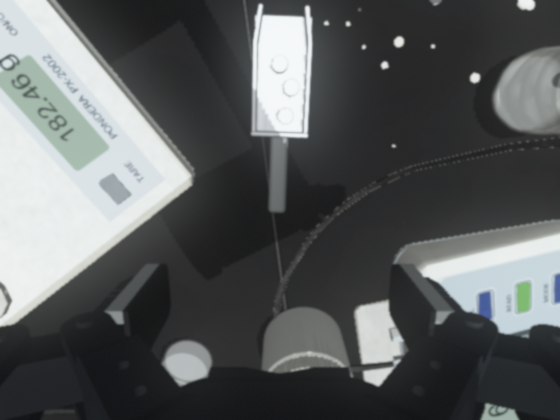

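The wrist view shows the scoop nose up at (280,15), the handle from (280,137) to its end at (277,212), and three pieces inside. It agrees with the estimate within about 3 px.

```bash
python3 -c "
from h import *
np.set_printoptions(precision=4,suppress=True)
c=calibration('wrist');t=calibration('top');s=calibration('scene')
for a,b,d in [((277.5,211.5),(180.7,232),(203.7,174.2)),((280,138),(178.2,251.2),(187.5,180))]:
  print(plane(c,a,.028),tri([ray(c,a),ray(t,b),ray(s,d)]),tri([ray(c,a),ray(t,b)]))
i=cv2.imread('pics/w1.png').astype(int);
for r in (150,170,190,205):
  row=i[r,260:300].mean(1);x=np.where(row>75)[0]+260;print(r,x.min(),x.max(),plane(c,((x.min()+x.max())/2,r),.028))
plan([.5385,.3155,.10],83)"
```

```text
[0.541  0.3155 0.028 ] [0.5413 0.3152 0.0251] [0.54   0.3152 0.0291]
[0.483  0.3247 0.028 ] [0.4827 0.3241 0.0228] [0.4824 0.3246 0.0207]
150 270 287 [0.4919 0.3224 0.028 ]
170 270 285 [0.5073 0.3197 0.028 ]
190 269 284 [0.5232 0.3169 0.028 ]
205 269 284 [0.5355 0.3154 0.028 ]
t1.78 pos [0.5274 0.3192 0.1706] az 83.0 tilt 0.10 w 0.0854 F [ 1.  -0.4 -0.1] M [-0.    0.01  0.02] -> turn units -0.00 then shift [-0.08  0.38  2.35]
```

Emit:
servo_tool([
  [1,[-0.15,0.5,0.9],0.4],
  [1,[0,0,0.9],0],
  [1,[0,0,0.9],0],
  [1,[0,0,0.9],0],
  [1,[0,0,0.9],0],
  [1,[0,0,0.3],0],
  [1,[0,0,0],0],
])

```text
clock: 2.37
eef_pos: [0.539, 0.3129, 0.0251]
eef_rot: [0.76, 0.65, -0.003, -0.001]
ft_force: [0.0, 0.3, -0.2]
gripper_width: 0.0852
```

```bash
python3 -c "
from h import *
plan([.5425,.3147,.019],81)"
```

```text
t2.37 pos [0.539  0.3129 0.0251] az 81.1 tilt 0.33 w 0.0852 F [ 0.   0.3 -0.2] M [-0.06 -0.06 -0.01] -> turn units 0.02 then shift [0.08 0.11 0.2 ]
```

Now I'll close firmly on the handle end.

Emit:
servo_tool([
  [1,[0.05,0.1,0.2],0],
  [1,[0,0,0],0],
  [-0.5,[0,0,0],0],
  [-0.8,[0,0,0],0],
  [-1,[0,0,0],0],
  [-1,[0,0,0],0],
  [-1,[0,0,0],0],
  [-1,[0,0,0],0],
  [-1,[0,0,0],0],
  [-1,[0,0,0],0],
], force=120)

```text
clock: 3.2
eef_pos: [0.5456, 0.3143, 0.0215]
eef_rot: [0.76, 0.65, 0.0, 0.0]
ft_force: [1.5, -0.4, 2.2]
gripper_width: 0.0063
```

Emit:
servo_tool([
  [-1,[0,0,-0.1],0],
  [-1,[0,0,-0.1],0],
  [-1,[0,0,-0.1],0],
  [-1,[0,0,-0.1],0],
  [-1,[0,0,-0.1],0],
  [-1,[0,0,0],0],
])

```text
clock: 3.7
eef_pos: [0.5457, 0.3144, 0.0371]
eef_rot: [0.76, 0.65, 0.001, 0.0]
ft_force: [0.3, 0.2, -0.6]
gripper_width: 0.0063
```

```bash
python3 -c "
from h import *
plan([.5425,.3147,.019],81)
c,i=snap('wrist','w2');c,j=snap('scene','s2')
m=np.zeros((400,800,3),np.uint8);m[:400,:300]=i[:400,140:440,::-1];m[:400,305:785]=cv2.resize(j[140:220,135:231,::-1],(480,400),interpolation=cv2.INTER_CUBIC)
cv2.imwrite('pics/m2.png',m)"
```

```text
t3.70 pos [0.5457 0.3144 0.0371] az 81.0 tilt 0.07 w 0.0063 F [ 0.3  0.2 -0.6] M [-0.04 -0.12 -0.04] -> turn units 0.01 then shift [-0.01 -0.11  0.6 ]
```

View pics/m2.png

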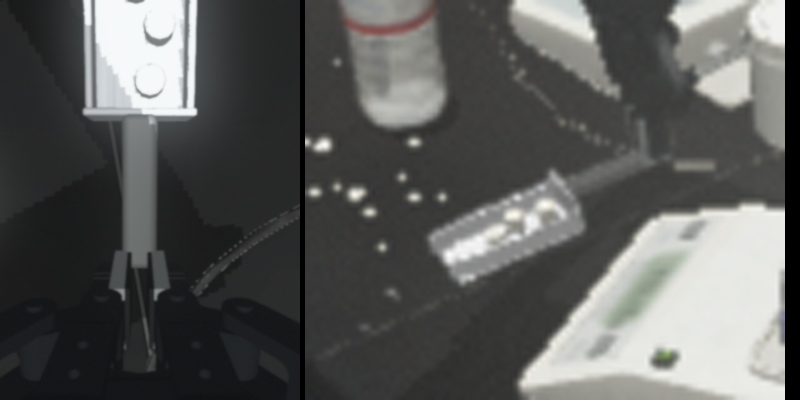

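The scene crop shows the nose corner still at about (168,197), the same pixel as before the lift. So the tip grip let the nose droop onto the table. I'll set it down and regrasp deeper and farther along the handle.

Emit:
servo_tool([
  [-1,[0,0,0.25],0],
  [-1,[0,0,0.27],0],
  [0,[0,0,0],0],
  [0,[0,0,0],0],
  [0,[0,0,0],0],
  [-0.3,[0,-0.2,0.2],0],
  [-0.3,[0,-0.13,0.15],0],
  [-1,[0,0,0],0],
  [-1,[0,0,0],0],
  [-1,[0,0,0],0],
  [-1,[0,0,0],0],
  [-1,[0,0,0],0],
])

```text
clock: 4.8
eef_pos: [0.5357, 0.3158, 0.0103]
eef_rot: [0.76, 0.65, 0.0, 0.0]
ft_force: [0.2, 0.8, -0.4]
gripper_width: 0.011
```

Emit:
servo_tool([
  [-1,[0,0,-0.1],0],
  [-1,[0,0,-0.1],0],
  [-1,[0,0,-0.1],0],
  [-1,[0,0,-0.1],0],
  [-1,[0,0,-0.1],0],
  [-1,[0,0,0],0],
])

```text
clock: 5.3
eef_pos: [0.5361, 0.316, 0.0262]
eef_rot: [0.76, 0.65, 0.001, 0.0]
ft_force: [-0.3, 0.3, -0.9]
gripper_width: 0.0109
```

```bash
python3 -c "
from h import *
plan([.5325,.3147,.011],81)
c,i=snap('wrist','w3');c,j=snap('scene','s3')
m=np.zeros((400,800,3),np.uint8);m[:400,:300]=i[:400,140:440,::-1];m[:400,305:785]=cv2.resize(j[140:220,135:231,::-1],(480,400),interpolation=cv2.INTER_CUBIC)
cv2.imwrite('pics/m3.png',m)"
```

```text
t5.30 pos [0.5361 0.316  0.0262] az 81.0 tilt 0.09 w 0.0109 F [-0.3  0.3 -0.9] M [-0.03 -0.14 -0.04] -> turn units 0.01 then shift [-0.06 -0.11  0.51]
```

View pics/m3.png

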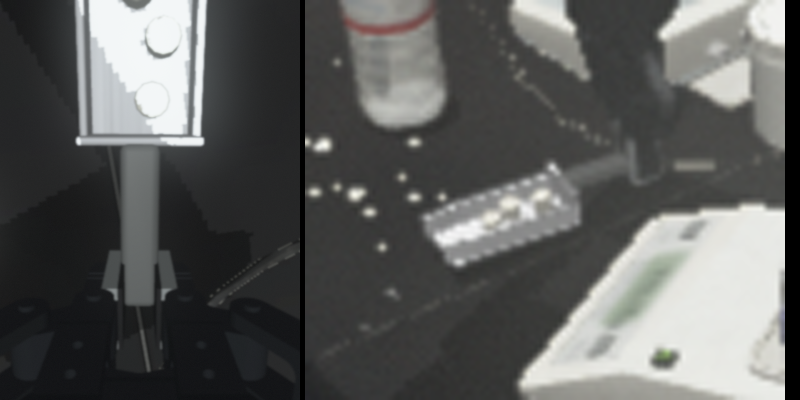

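The nose corner rose about 4 px for the 16 mm lift, so the scoop is now held level, with all pieces in. Now I'll test what grip force lets it droop. At this height the table limits the tilt to about 6°.

Emit:
servo_tool([
  [-1,[0,0,0],0],
  [-1,[0,0,0],0],
  [-1,[0,0,0],0],
], force=60)

```text
clock: 5.65
eef_pos: [0.5353, 0.3157, 0.025]
eef_rot: [0.76, 0.65, -0.0, -0.0]
ft_force: [0.1, 0.6, -1.8]
gripper_width: 0.0112
```

```bash
cat >> h.py <<'E'
def nose(i):
    g=cv2.GaussianBlur(cv2.cvtColor(i,cv2.COLOR_RGB2GRAY),(3,3),0)[175:205,158:195]
    m=(g>95).astype(np.uint8); n,l,s,c=cv2.connectedComponentsWithStats(m); k=1+s[1:,4].argmax()
    ys,xs=np.where(l==k); return s[k].tolist(), c[k].round(2)+[158,175], [(round(float(g[:,x-158].argmax())),) for x in ()], ys.max()+175
E
python3 -c "
from h import *
for f in ('s0','s2','s3'): print(f,nose(cv2.imread('pics/%s.png'%f)[:,:,::-1]))
plan([.5325,.3147,.011],81)
c,j=snap('scene','s4');print(nose(j))"
```

```text
s0 ([1, 0, 36, 23, 425], array([176.08, 186.08]), [], np.int64(197))
s2 ([2, 0, 35, 22, 405], array([175.94, 185.1 ]), [], np.int64(196))
s3 ([0, 0, 34, 19, 389], array([174.19, 182.92]), [], np.int64(193))
t5.65 pos [0.5353 0.3157 0.025 ] az 81.0 tilt 0.03 w 0.0112 F [ 0.1  0.6 -1.8] M [-0.03 -0.11 -0.01] -> turn units 0.00 then shift [-0.05 -0.09  0.47]
([1, 0, 34, 19, 389], array([174.42, 183.1 ]), [], np.int64(193))
```

Emit:
servo_tool([
  [-1,[0,0,0],0],
  [-1,[0,0,0],0],
  [-1,[0,0,0],0],
], force=30)

```text
clock: 5.95
eef_pos: [0.5355, 0.3158, 0.0251]
eef_rot: [0.76, 0.65, -0.0, -0.0]
ft_force: [-0.4, -1.0, -1.0]
gripper_width: 0.0112
```

```bash
python3 -c "
from h import *
plan([.5325,.3147,.011],81)
c,j=snap('scene','s5');print(nose(j))"
```

```text
t5.95 pos [0.5355 0.3158 0.0251] az 81.0 tilt 0.01 w 0.0112 F [-0.4 -1.  -1. ] M [-0.06 -0.09  0.  ] -> turn units 0.01 then shift [-0.05 -0.09  0.47]
([1, 0, 34, 19, 387], array([174.37, 183.08]), [], np.int64(193))
```

Emit:
servo_tool([
  [-1,[0,0,0],0],
  [-1,[0,0,0],0],
  [-1,[0,0,0],0],
], force=20)

```text
clock: 6.25
eef_pos: [0.5355, 0.3158, 0.0252]
eef_rot: [0.76, 0.65, 0.0, 0.0]
ft_force: [0.0, 0.7, -1.3]
gripper_width: 0.0112
```

```bash
python3 -c "
from h import *
plan([.5325,.3147,.011],81)
c,j=snap('scene','s6');print(nose(j))"
```

```text
t6.25 pos [0.5355 0.3158 0.0252] az 81.0 tilt 0.00 w 0.0112 F [ 0.   0.7 -1.3] M [-0.05 -0.08  0.03] -> turn units 0.01 then shift [-0.05 -0.09  0.47]
([1, 0, 34, 19, 387], array([174.34, 183.02]), [], np.int64(193))
```

It doesn't slip even at 20 N, so I'll try easing the finger target here, where it's safe.

Emit:
servo_tool([
  [-0.76,[0,0,0],0],
  [-0.76,[0,0,0],0],
  [-0.75,[0,0,0],0],
  [-0.75,[0,0,0],0],
])

```text
clock: 6.63
eef_pos: [0.5355, 0.3158, 0.0252]
eef_rot: [0.76, 0.65, 0.0, 0.0]
ft_force: [-1.0, -0.5, -1.7]
gripper_width: 0.0109
```

```bash
python3 -c "
from h import *
plan([.5325,.3147,.011],81)
c,j=snap('scene','s7');print(nose(j))"
```

```text
t6.63 pos [0.5355 0.3158 0.0252] az 81.0 tilt 0.00 w 0.0109 F [-1.  -0.5 -1.7] M [-0.05 -0.09 -0.01] -> turn units 0.01 then shift [-0.05 -0.09  0.47]
([1, 0, 34, 19, 387], array([174.37, 183.05]), [], np.int64(193))
```

Emit:
servo_tool([
  [-0.74,[0,0,0],0],
  [-0.74,[0,0,0],0],
  [-0.73,[0,0,0],0],
  [-0.73,[0,0,0],0],
])

```text
clock: 7.02
eef_pos: [0.5355, 0.3158, 0.0252]
eef_rot: [0.76, 0.65, 0.0, -0.0]
ft_force: [0.6, 0.8, -0.9]
gripper_width: 0.0118
```

```bash
python3 -c "
from h import *
plan([.5325,.3147,.011],81)
c,j=snap('scene','s8');print(nose(j))"
```

```text
t7.02 pos [0.5355 0.3158 0.0252] az 81.0 tilt 0.00 w 0.0118 F [ 0.6  0.8 -0.9] M [ 0.06 -0.08 -0.04] -> turn units 0.00 then shift [-0.05 -0.09  0.47]
([1, 0, 34, 19, 387], array([174.35, 182.95]), [], np.int64(193))
```

Emit:
servo_tool([
  [-0.72,[0,0,0],0],
  [-0.71,[0,0,0],0],
  [-0.71,[0,0,0],0],
])

```text
clock: 7.32
eef_pos: [0.5355, 0.3158, 0.0252]
eef_rot: [0.76, 0.65, 0.0, 0.0]
ft_force: [0.0, 0.2, 0.2]
gripper_width: 0.0124
```

```bash
python3 -c "
from h import *
plan([.5325,.3147,.011],81)
c,j=snap('scene','s9');print(nose(j))"
```

```text
t7.32 pos [0.5355 0.3158 0.0252] az 81.0 tilt 0.00 w 0.0124 F [0.  0.2 0.2] M [-0.01 -0.1   0.01] -> turn units 0.01 then shift [-0.05 -0.09  0.47]
([1, 0, 34, 19, 387], array([174.29, 182.95]), [], np.int64(193))
```

Emit:
servo_tool([
  [-0.7,[0,0,0],0],
  [-0.69,[0,0,0],0],
  [-0.69,[0,0,0],0],
])

```text
clock: 7.62
eef_pos: [0.5355, 0.3158, 0.0252]
eef_rot: [0.76, 0.65, -0.0, 0.0]
ft_force: [-0.7, 0.5, -1.6]
gripper_width: 0.0134
```

```bash
python3 -c "
from h import *
plan([.5325,.3147,.011],81)
c,j=snap('scene','s10');print(nose(j))"
```

```text
t7.62 pos [0.5355 0.3158 0.0252] az 81.0 tilt 0.00 w 0.0134 F [-0.7  0.5 -1.6] M [ 0.   -0.12 -0.01] -> turn units 0.01 then shift [-0.05 -0.09  0.47]
([1, 0, 34, 19, 390], array([174.29, 182.95]), [], np.int64(193))
```

Emit:
servo_tool([
  [-0.68,[0,0,0],0],
  [-0.68,[0,0,0],0],
])

```text
clock: 7.83
eef_pos: [0.5355, 0.3158, 0.0252]
eef_rot: [0.76, 0.65, 0.0, 0.0]
ft_force: [0.2, 0.3, -1.6]
gripper_width: 0.0137
```

```bash
python3 -c "
from h import *
plan([.5325,.3147,.011],81)
c,j=snap('scene','s11');print(nose(j))"
```

```text
t7.83 pos [0.5355 0.3158 0.0252] az 81.0 tilt 0.00 w 0.0137 F [ 0.2  0.3 -1.6] M [-0.05 -0.06  0.01] -> turn units 0.00 then shift [-0.05 -0.09  0.47]
([1, 0, 33, 19, 389], array([174.38, 183.21]), [], np.int64(193))
```

Emit:
servo_tool([
  [-0.67,[0,0,0],0],
  [-0.67,[0,0,0],0],
])

```text
clock: 8.05
eef_pos: [0.5356, 0.3158, 0.0254]
eef_rot: [0.76, 0.65, 0.0, 0.0]
ft_force: [0.4, 0.2, -0.2]
gripper_width: 0.0139
```

```bash
python3 -c "
from h import *
plan([.5325,.3147,.011],81)
c,j=snap('scene','s12');print(nose(j))"
```

```text
t8.05 pos [0.5356 0.3158 0.0254] az 81.0 tilt 0.01 w 0.0139 F [ 0.4  0.2 -0.2] M [-0.04  0.02  0.03] -> turn units 0.00 then shift [-0.05 -0.1   0.48]
([1, 1, 36, 22, 407], array([175.91, 186.34]), [], np.int64(197))
```

Emit:
servo_tool([
  [-0.66,[0,0,0],0],
  [-0.66,[0,0,0],0],
])

```text
clock: 8.27
eef_pos: [0.5356, 0.3158, 0.0253]
eef_rot: [0.76, 0.65, 0.0, 0.0]
ft_force: [-0.5, 0.1, 0.1]
gripper_width: 0.0143
```

```bash
python3 -c "
from h import *
plan([.5325,.3147,.011],81)
c,j=snap('scene','s13');print(nose(j))"
```

```text
t8.27 pos [0.5356 0.3158 0.0253] az 81.0 tilt 0.01 w 0.0143 F [-0.5  0.1  0.1] M [ 0.    0.   -0.05] -> turn units 0.01 then shift [-0.05 -0.1   0.48]
([1, 1, 36, 22, 409], array([175.96, 186.29]), [], np.int64(197))
```

It starts to slip between targets -0.68 and -0.67, so I can dose the droop with short easing pulses. I'll set it down, regrip and lift.

Emit:
servo_tool([
  [-0.66,[0,0,0.25],0],
  [-0.66,[0,0,0.24],0],
  [-0.5,[0,0,0],0],
  [-0.5,[0,0,0],0],
  [-1,[0,0,0],0],
  [-1,[0,0,0],0],
  [-1,[0,0,0],0],
  [-1,[0,0,-0.1],0],
  [-1,[0,0,-0.2],0],
  [-1,[0,0,-0.25],0],
  [-1,[0,0,0],0],
], force=100)

```text
clock: 9.23
eef_pos: [0.5368, 0.3163, 0.0292]
eef_rot: [0.76, 0.65, 0.002, 0.001]
ft_force: [1.2, 0.2, -1.0]
gripper_width: 0.0115
```

```bash
python3 -c "
from h import *
plan([.525,-.082,.22],150)
print(observe()['joints'])
c,j=snap('scene','s14');print(nose(j))
t=calibration('top')
for p in [(355,205),(358,65),(318,240),(289,190),(200,245),(237,295)]: print(p,[plane(t,p,z).round(3).tolist() for z in (0,.13,.25)])"
```

```text
t9.23 pos [0.5368 0.3163 0.0292] az 81.0 tilt 0.20 w 0.0115 F [ 1.2  0.2 -1. ] M [ 0.01 -0.12  0.02] -> turn units -13.79 then shift [ -6.31 -11.68  -6.38]
[ 3.53754042e-01  5.76026352e-01  1.58327862e+00  3.35479893e-06
  9.78871710e-01 -1.06047847e+00]
([1, 0, 32, 18, 378], array([174.67, 182.22]), [], np.int64(192))
(355, 205) [[0.61, -0.226, 0.0], [0.591, -0.204, 0.13], [0.573, -0.183, 0.25]]
(358, 65) [[1.077, -0.261, 0.0], [1.007, -0.235, 0.13], [0.943, -0.21, 0.25]]
(318, 240) [[0.504, -0.106, 0.0], [0.496, -0.096, 0.13], [0.489, -0.087, 0.25]]
(289, 190) [[0.665, -0.02, 0.0], [0.64, -0.02, 0.13], [0.617, -0.02, 0.25]]
(200, 245) [[0.5, 0.262, 0.0], [0.492, 0.232, 0.13], [0.486, 0.204, 0.25]]
(237, 295) [[0.343, 0.149, 0.0], [0.353, 0.131, 0.13], [0.362, 0.114, 0.25]]
```

Emit:
servo_tool([
  [-1,[0,0,-0.3],0],
  [-1,[0,0,-0.6],0],
  [-1,[0,0,-0.9],0],
  [-1,[0,0,-0.9],0],
  [-1,[0,0,-0.9],0],
  [-1,[0,0,-0.9],-0.4],
  [-1,[0,0,-0.9],-0.8],
  [-1,[0,0,-0.6],-1],
  [-1,[0,0,-0.3],-1],
  [-1,[0,0,0],-1],
  [-1,[0,0,0],-1],
  [-1,[0,0,0],-1],
])

```text
clock: 10.28
eef_pos: [0.5353, 0.3158, 0.217]
eef_rot: [0.557, 0.83, 0.0, 0.0]
ft_force: [-0.1, -0.5, -0.8]
gripper_width: 0.011
```

Emit:
servo_tool([
  [-1,[0,0,0],-1],
  [-1,[0,0,0],-1],
  [-1,[0,0,0],-1],
  [-1,[0,0,0],-1],
  [-1,[0,0,0],-1],
  [-1,[0,0,0],-1],
  [-1,[0,0,0],-0.6],
  [-1,[0,0,0],0],
])

```text
clock: 10.95
eef_pos: [0.5352, 0.3157, 0.2164]
eef_rot: [0.3, 0.954, 0.0, -0.0]
ft_force: [-0.1, 0.3, -0.6]
gripper_width: 0.011
```

```bash
python3 -c "
from h import *
plan([.536,-.086,.22],145)
c,j=snap('wrist','w5')"
```

```text
t10.95 pos [0.5352 0.3157 0.2164] az 145.1 tilt 0.01 w 0.0110 F [-0.1  0.3 -0.6] M [ 0.05 -0.07  0.01] -> turn units 0.03 then shift [ -7.7  -10.96  -0.12]
```

View pics/w5.png

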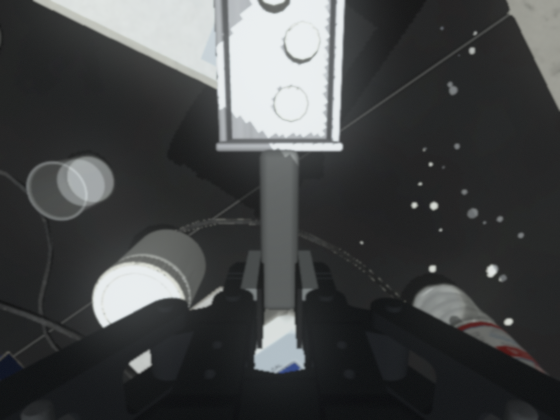

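Held level with the pieces in place. Carrying it to the flask.

Emit:
servo_tool([
  [-1,[-0.2,-0.3,0],0],
  [-1,[-0.4,-0.6,0],0],
  [-1,[-0.63,-0.9,0],0],
  [-1,[-0.63,-0.9,0],0],
  [-1,[-0.63,-0.9,0],0],
  [-1,[-0.63,-0.9,0],0],
  [-1,[-0.63,-0.9,0],0],
  [-1,[-0.63,-0.9,0],0],
  [-1,[-0.63,-0.9,0],0],
  [-1,[-0.63,-0.9,0],0],
])

```text
clock: 11.83
eef_pos: [0.5341, 0.0176, 0.2163]
eef_rot: [0.301, 0.954, -0.0, 0.0]
ft_force: [0.3, 0.1, -1.5]
gripper_width: 0.0113
```

Emit:
servo_tool([
  [-1,[-0.63,-0.9,0],0],
  [-1,[-0.63,-0.9,0],0],
  [-1,[-0.5,-0.7,0],0],
  [-1,[-0.3,-0.45,0],0],
  [-1,[-0.15,-0.2,0],0],
  [-1,[0,0,0],0],
  [-1,[0,0,0],0],
])

```text
clock: 12.42
eef_pos: [0.5346, -0.0955, 0.216]
eef_rot: [0.301, 0.954, 0.0, -0.0]
ft_force: [-0.9, 0.1, -1.7]
gripper_width: 0.0113
```

```bash
python3 -c "
from h import *
plan([.536,-.086,.22],145)
c,i=snap('wrist','w6');c,j=snap('scene','s15');t,k=snap('top','t15')
f=lambda a,x,y,w,h,q:cv2.resize(a[y:y+h,x:x+w,::-1],None,fx=q,fy=q,interpolation=cv2.INTER_CUBIC)
m=np.zeros((600,800,3),np.uint8);m[:300,:400]=f(i,0,0,560,420,400/560)
a=f(j,220,140,130,150,4);m[:600,405:800]=a[:600,:395];b=f(k,290,200,100,75,4);m[300:600,:400]=b
cv2.imwrite('pics/m6.png',m)"
```

```text
t12.42 pos [ 0.5346 -0.0955  0.216 ] az 144.9 tilt 0.04 w 0.0113 F [-0.9  0.1 -1.7] M [ 0.07 -0.08 -0.01] -> turn units -0.01 then shift [ 0.15  0.29 -0.13]
```

View pics/m6.png

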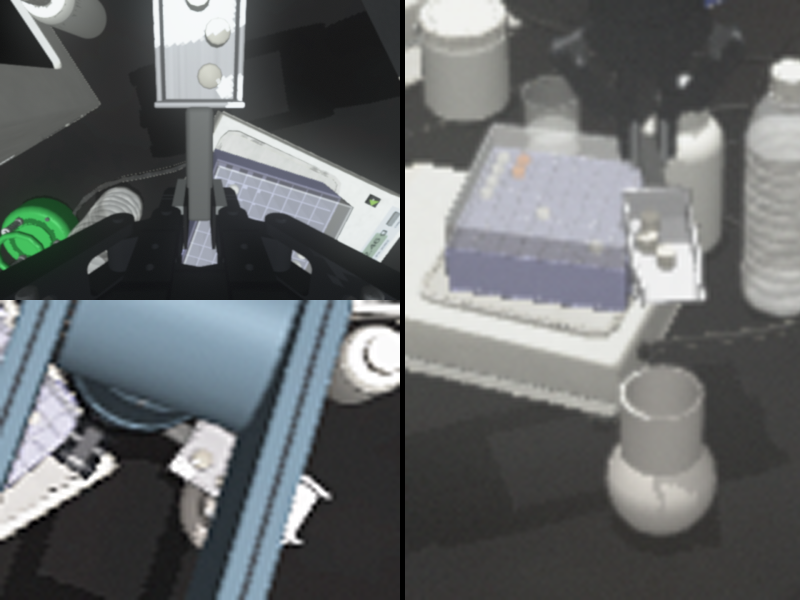

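The scoop is still level, with its pieces in, beside and above the flask. Nose centre is about (286,214.5) in the scene view and (368,254) in the top view. The flask stands clear.

```bash
python3 -c "
from h import *
t=calibration('top');s=calibration('scene')
n=tri([ray(s,(286.2,214.5)),ray(t,(367.7,254.2))]);print('nose tri',n, plane(s,(286.2,214.5),.208),plane(t,(367.7,254.2),.208))
o=observe();d=np.array([np.cos(np.radians(235)),np.sin(np.radians(235))])
m=np.array([.4632,-.1897]);print('nose fwd',(n[:2]-o['eef_pos'][:2])@d,'mouth fwd/lat',(m-o['eef_pos'][:2])@d,(m-o['eef_pos'][:2])@[-d[1],d[0]])
for f in ('t0','t15'):
  pass
"
```

```text
nose tri [ 0.45137347 -0.21451989  0.21182504] [ 0.45434315 -0.21074107  0.208     ] [ 0.45166125 -0.21544089  0.208     ]
nose fwd 0.14624794943302313 mouth fwd/lat 0.11913326783264981 -0.004099014519215363
```

Emit:
servo_tool([
  [-1,[0.06,0.16,0.3],0],
  [-1,[0.07,0.17,0.3],0],
  [-0.72,[0,0,0],0],
  [-0.7,[0,0,0],0],
  [-0.69,[0,0,0],0],
  [-0.675,[0,0,0],0],
  [-0.72,[0,0,0],0],
  [-0.8,[0,0,0],0],
], force=20)

```text
clock: 13.23
eef_pos: [0.5376, -0.0856, 0.1983]
eef_rot: [0.301, 0.954, -0.0, 0.0]
ft_force: [0.1, 0.6, -1.8]
gripper_width: 0.0135
```

```bash
cat >> h.py <<'E'
def mont(tag):
    f=lambda a,x,y,w,h,q:cv2.resize(a[y:y+h,x:x+w,::-1],None,fx=q,fy=q,interpolation=cv2.INTER_CUBIC)
    c,i=snap('wrist','w'+tag);c,j=snap('scene','s'+tag)
    m=np.zeros((600,800,3),np.uint8);m[:300,:400]=f(i,0,0,560,420,400/560);m[:600,405:795]=f(j,240,160,78,120,5);cv2.imwrite('pics/m%s.png'%tag,m)
E
python3 -c "
from h import *
plan([.536,-.086,.22],145)
mont('7')
a=cv2.imread('pics/s15.png').astype(int);b=cv2.imread('pics/s7.png').astype(int)
for f in ('w5','w6','w7'):
  g=cv2.imread('pics/%s.png'%f,0)[:, 200:360]; print(f,[ (r,np.where(g[r]>140)[0][[0,-1]]+200) for r in range(100,175,5) if (g[r]>140).sum()>20])
"
```

```text
t13.23 pos [ 0.5376 -0.0856  0.1983] az 145.0 tilt 0.03 w 0.0135 F [ 0.1  0.6 -1.8] M [ 0.04 -0.05 -0.02] -> turn units 0.00 then shift [ 0.04 -0.04 -0.72]
w5 [(100, array([218, 340])), (105, array([218, 340])), (110, array([219, 340])), (115, array([219, 339])), (120, array([220, 339])), (125, array([220, 339])), (130, array([220, 339])), (135, array([220, 339])), (145, array([217, 342])), (150, array([281, 340]))]
w6 [(100, array([219, 339])), (105, array([219, 340])), (110, array([219, 340])), (115, array([219, 340])), (120, array([219, 339])), (125, array([220, 339])), (130, array([220, 339])), (135, array([220, 339])), (145, array([217, 342])), (150, array([296, 341])), (165, array([306, 332])), (170, array([303, 341]))]
w7 [(100, array([223, 336])), (105, array([223, 336])), (110, array([223, 336])), (115, array([223, 336])), (120, array([223, 336])), (125, array([223, 336])), (130, array([224, 335])), (135, array([224, 335])), (140, array([224, 335])), (145, array([221, 338])), (150, array([316, 336])), (155, array([304, 328])), (160, array([302, 338])), (165, array([300, 349])), (170, array([299, 358]))]
```

Tilt is now about 9°: the rear wall measures 117 px, down from 125. I'll shift back 8 mm, lower 7 mm, and give a second pulse.

Emit:
servo_tool([
  [-0.8,[0,0.13,0.12],0],
  [-0.8,[0,0.13,0.12],0],
  [-0.7,[0,0,0],0],
  [-0.69,[0,0,0],0],
  [-0.675,[0,0,0],0],
  [-0.72,[0,0,0],0],
  [-0.8,[0,0,0],0],
])

```text
clock: 13.92
eef_pos: [0.542, -0.0791, 0.1909]
eef_rot: [0.301, 0.954, -0.0, 0.0]
ft_force: [-1.0, 0.3, -1.3]
gripper_width: 0.0133
```

```bash
cat >> h.py <<'E'
def wall(i):
    g=cv2.cvtColor(i,cv2.COLOR_RGB2GRAY)[:,200:360]
    return [(r,*(np.where(g[r]>140)[0][[0,-1]]+200)) for r in range(60,165,10) if (g[r]>140).sum()>20]
E
python3 -c "
from h import *
plan([.536,-.086,.22],145)
mont('8');print(wall(cv2.imread('pics/w8.png')))
"
```

```text
t13.92 pos [ 0.542  -0.0791  0.1909] az 145.0 tilt 0.01 w 0.0133 F [-1.   0.3 -1.3] M [ 0.08 -0.04 -0.  ] -> turn units 0.00 then shift [ 0.03 -0.3  -0.97]
[(60, np.int64(226), np.int64(331)), (70, np.int64(227), np.int64(331)), (80, np.int64(227), np.int64(331)), (90, np.int64(227), np.int64(331)), (100, np.int64(227), np.int64(332)), (110, np.int64(227), np.int64(332)), (120, np.int64(227), np.int64(332)), (130, np.int64(227), np.int64(332)), (140, np.int64(227), np.int64(332)), (150, np.int64(224), np.int64(336)), (160, np.int64(312), np.int64(354))]
```

View pics/m8.png

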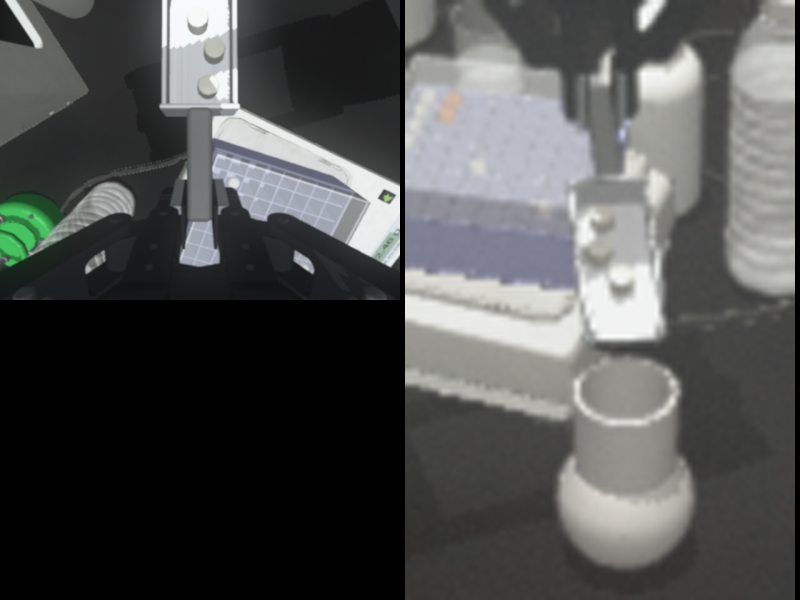

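Tilt is about 16° and the pieces are still in. The nose is in line with the mouth, centred on 623 against 627 in the crop. Third and fourth pulses next.

Emit:
servo_tool([
  [-0.7,[0,0,0],0],
  [-0.69,[0,0,0],0],
  [-0.675,[0,0,0],0],
  [-0.72,[0,0,0],0],
  [-0.72,[0,0,0],0],
])

```text
clock: 14.43
eef_pos: [0.5419, -0.079, 0.1908]
eef_rot: [0.301, 0.954, 0.0, 0.0]
ft_force: [0.5, -0.6, -1.4]
gripper_width: 0.0135
```

```bash
python3 -c "
from h import *
plan([.536,-.086,.22],145)
mont('9');print(wall(cv2.imread('pics/w9.png')))
"
```

```text
t14.43 pos [ 0.5419 -0.079   0.1908] az 145.0 tilt 0.00 w 0.0135 F [ 0.5 -0.6 -1.4] M [ 0.08 -0.05 -0.01] -> turn units 0.00 then shift [ 0.03 -0.3  -0.97]
[(60, np.int64(230), np.int64(327)), (70, np.int64(231), np.int64(327)), (80, np.int64(231), np.int64(327)), (90, np.int64(230), np.int64(327)), (100, np.int64(230), np.int64(329)), (110, np.int64(230), np.int64(329)), (120, np.int64(230), np.int64(329)), (130, np.int64(230), np.int64(329)), (140, np.int64(229), np.int64(330)), (150, np.int64(227), np.int64(334)), (160, np.int64(310), np.int64(354))]
```

View pics/m9.png

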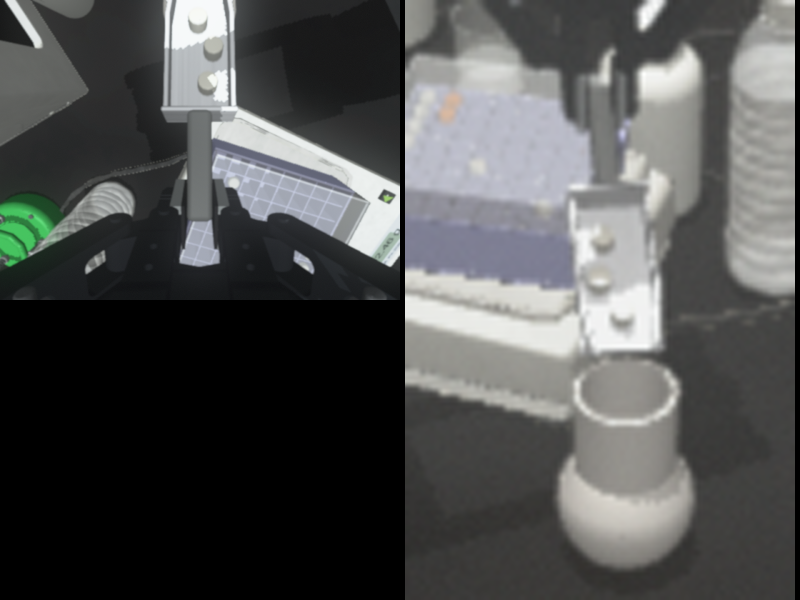

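About 23° and on the verge of sliding. The nose is 16 mm above the rim, inside the opening.

Emit:
servo_tool([
  [-0.72,[0,-0.13,-0.13],0],
  [-0.7,[0,0,0],0],
  [-0.69,[0,0,0],0],
  [-0.675,[0,0,0],0],
  [-0.72,[0,0,0],0],
  [-0.72,[0,0,0],0],
  [-0.72,[0,0,0],0],
  [-0.72,[0,0,0],0],
])

```text
clock: 15.2
eef_pos: [0.5397, -0.0822, 0.1947]
eef_rot: [0.3, 0.954, -0.0, -0.0]
ft_force: [0.8, -0.3, -0.7]
gripper_width: 0.0137
```

```bash
python3 -c "
from h import *
plan([.536,-.086,.22],145)
mont('10');print(wall(cv2.imread('pics/w10.png'))[-2:])
"
```

```text
t15.20 pos [ 0.5397 -0.0822  0.1947] az 145.0 tilt 0.00 w 0.0137 F [ 0.8 -0.3 -0.7] M [ 0.02 -0.04 -0.  ] -> turn units 0.01 then shift [ 0.03 -0.18 -0.84]
[(150, np.int64(231), np.int64(328)), (160, np.int64(309), np.int64(346))]
```

View pics/m10.png

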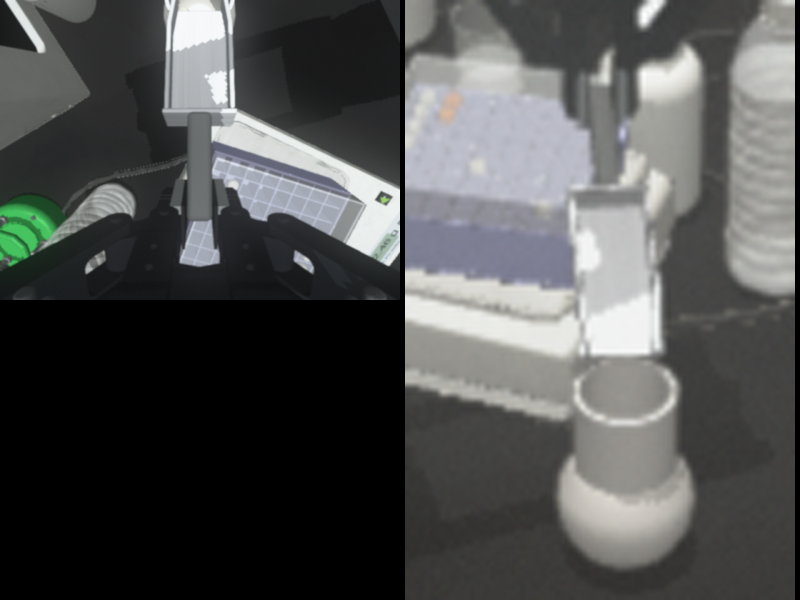

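All three pieces have left the scoop. I'll lift away and carry the scoop to a free patch near (0.335, -0.10).

Emit:
servo_tool([
  [-1,[0,0,-0.2],0],
  [-1,[0,0,-0.6],0],
  [-1,[0,0,-0.6],0],
  [-1,[0,0,-0.1],0],
  [-1,[0,0,0],0],
], force=60)

```text
clock: 15.72
eef_pos: [0.5406, -0.0825, 0.2413]
eef_rot: [0.3, 0.954, -0.0, 0.002]
ft_force: [0.2, 0.4, -1.6]
gripper_width: 0.0125
```

```bash
python3 -c "
from h import *
plan([.335,-.10,.23])
t=calibration('top');print(plane(t,(345,312),0),plane(t,(245,316),0),plane(t,(318,296),0),plane(t,(267,275),0))
i=cv2.imread('pics/t0.png');print(i[285:330:3,330].mean(1))
"
```

```text
t15.72 pos [ 0.5406 -0.0825  0.2413] az 145.0 tilt 0.21 w 0.0125 F [ 0.2  0.4 -1.6] M [ 0.07 -0.05  0.  ] -> turn units -0.00 then shift [ 5.28 -4.41  0.35]
[ 0.28378894 -0.17820464  0.        ] [0.2802409  0.12524016 0.        ] [ 0.33352956 -0.09852437  0.        ] [0.40119267 0.05552479 0.        ]
[ 40.          41.66666667  41.66666667  41.          40.66666667
  41.          40.33333333  40.          42.          40.66666667
 195.         182.33333333 182.         182.66666667 180.33333333]
```

Emit:
servo_tool([
  [-1,[0.5,-0.41,0],0],
  [-1,[0.8,-0.67,0],0],
  [-1,[0.8,-0.67,0],0],
  [-1,[0.8,-0.67,0],0],
  [-1,[0.8,-0.67,0],0],
  [-1,[0.8,-0.67,0],0],
  [-1,[0.5,-0.42,0],0],
  [-1,[0.28,-0.23,0],1],
  [-1,[0,0,0],1],
  [-1,[0,0,0],1],
  [-1,[0,0,0],1],
  [-1,[0,0,0],1],
])

```text
clock: 16.72
eef_pos: [0.3343, -0.0982, 0.2388]
eef_rot: [0.502, 0.865, -0.001, -0.001]
ft_force: [0.1, 0.4, -1.6]
gripper_width: 0.0125
```

Emit:
servo_tool([
  [-1,[0,0,0],1],
  [-1,[0,0,0],1],
  [-1,[0,0,0],1],
  [-1,[0,0,0],1],
  [-1,[0,0,0],1],
  [-1,[0,0,0],1],
  [-1,[0,0,0],1],
  [-1,[0,0,0],1],
  [-1,[0,0,0],1],
  [-1,[0,0,0],1],
  [-1,[0,0,0],1],
  [-1,[0,0,0],1],
])

```text
clock: 17.72
eef_pos: [0.3344, -0.0982, 0.2387]
eef_rot: [0.867, 0.498, -0.001, -0.0]
ft_force: [0.3, 0.3, -1.1]
gripper_width: 0.0122
```

Emit:
servo_tool([
  [-1,[0,0,0],1],
  [-1,[0,0,0],1],
  [-1,[0,0,0],1],
  [-1,[0,0,0],1],
  [-1,[0,0,0],1],
  [-1,[0,0,0],1],
  [-1,[0,0,0],1],
  [-1,[0,0,0],1],
  [-1,[0,0,0],1],
  [-1,[0,0,0],1],
  [-1,[0,0,0],1],
  [-1,[0,0,0],1],
])

```text
clock: 18.72
eef_pos: [0.3343, -0.0982, 0.2387]
eef_rot: [1.0, -0.003, -0.001, 0.0]
ft_force: [0.6, -0.4, -1.1]
gripper_width: 0.0123
```

```bash
python3 -c "
from h import *
plan([.335,-.10,.11],0)
c,i=snap('wrist','w11');print(wall(i)[-2:])
"
```

```text
t18.72 pos [ 0.3343 -0.0982  0.2387] az -0.3 tilt 0.14 w 0.0123 F [ 0.6 -0.4 -1.1] M [-0.05  0.04  0.02] -> turn units -0.06 then shift [0.03 0.06 4.29]
[(140, np.int64(231), np.int64(328)), (150, np.int64(231), np.int64(328))]
```

Emit:
servo_tool([
  [-1,[0,0,0.5],0],
  [-1,[0,0,0.8],0],
  [-1,[0,0,0.9],0],
  [-1,[0,0,0.9],0],
  [-0.8,[0,0,0.9],0],
  [-0.72,[0,0,0.6],0],
  [-0.7,[0,0,0.3],0],
  [-0.69,[0,0,0],0],
  [-0.685,[0,0,0.2],0],
  [-0.685,[0,0,0.2],0],
  [-0.685,[0,0,0.2],0],
  [-0.685,[0,0,0.2],0],
], force=20)

```text
clock: 19.77
eef_pos: [0.3355, -0.0994, 0.0688]
eef_rot: [1.0, -0.0, 0.0, 0.002]
ft_force: [-0.4, -1.0, 2.1]
gripper_width: 0.0136
```

Emit:
servo_tool([
  [-0.68,[0,0,0.2],0],
  [-0.68,[0,0,0.2],0],
  [-0.68,[0,0,0.2],0],
  [-0.68,[0,0,0.2],0],
  [-0.68,[0,0,0.2],0],
  [-0.68,[0,0,0.2],0],
  [-0.68,[0,0,0.2],0],
  [-0.68,[0,0,0.2],0],
  [-0.68,[0,0,0.1],0],
  [-0.68,[0,0,0],0],
])

```text
clock: 20.6
eef_pos: [0.3342, -0.0985, 0.017]
eef_rot: [1.0, -0.001, -0.001, 0.0]
ft_force: [0.4, 0.9, -0.0]
gripper_width: 0.0138
```

```bash
python3 -c "
from h import *
plan([.335,-.10,.0105],0)
c,i=snap('wrist','w12');print(wall(i)[-3:])
"
```

```text
t20.60 pos [ 0.3342 -0.0985  0.017 ] az -0.1 tilt 0.14 w 0.0138 F [ 0.4  0.9 -0. ] M [ 0.11 -0.03 -0.08] -> turn units -0.01 then shift [0.03 0.05 0.22]
[(130, np.int64(221), np.int64(338)), (140, np.int64(222), np.int64(338)), (150, np.int64(286), np.int64(340))]
```

Nearly flat. I'll lower the last 5 mm, open modestly, and rise.

Emit:
servo_tool([
  [-0.68,[0,0,0.17],0],
  [-0.66,[0,0,0],0],
  [-0.6,[0,0,0],0],
  [-0.3,[0,0,0],0],
  [-0.3,[0,0,0],0],
  [-0.3,[0,0,0],0],
  [-0.3,[0,0,-0.3],0],
  [-0.3,[0,0,-0.8],0],
  [-0.1,[0,0,-0.9],0],
  [0.5,[0,0,-0.9],0],
  [1,[0,0,-0.9],0],
  [1,[0,0,-0.9],0],
])

```text
clock: 21.65
eef_pos: [0.3345, -0.0984, 0.1551]
eef_rot: [1.0, -0.0, -0.0, 0.001]
ft_force: [0.2, -0.1, -0.7]
gripper_width: 0.0729
```

Emit:
servo_tool([
  [1,[0,0,-0.9],0],
  [1,[0,0,-0.9],0],
  [1,[0,0,-0.5],0],
  [1,[0,0,0],0],
])

```text
clock: 21.98
eef_pos: [0.3366, -0.0997, 0.226]
eef_rot: [1.0, -0.0, 0.002, 0.003]
ft_force: [0.7, 0.4, -0.2]
gripper_width: 0.0855
```

```bash
python3 -c "
from h import *
plan([.40,-.25,.25],0)
print(observe()['joints'])
c,i=snap('wrist','w13');t,k=snap('top','t13');s,j=snap('scene','s13')
f=lambda a,x,y,w,h,q:cv2.resize(a[y:y+h,x:x+w,::-1],None,fx=q,fy=q,interpolation=cv2.INTER_CUBIC)
m=np.zeros((600,800,3),np.uint8);m[:300,:400]=f(i,0,0,560,420,400/560)
m[:300,400:800]=f(k,240,210,100*2,75*2,2);m[300:600,:400]=f(j,160,200,200,150,2);m[300:600,400:800]=f(j,250,220,100,75,4)
cv2.imwrite('pics/m13.png',m)"
```

```text
t21.98 pos [ 0.3366 -0.0997  0.226 ] az -0.1 tilt 0.43 w 0.0855 F [ 0.7  0.4 -0.2] M [-0.02 -0.06 -0.04] -> turn units -0.01 then shift [ 2.12  5.02 -0.76]
[-6.07099842e-01 -1.19002031e-01  1.96115549e+00 -1.85608200e-03
  1.29214557e+00 -6.05697506e-01]
```

View pics/m13.png

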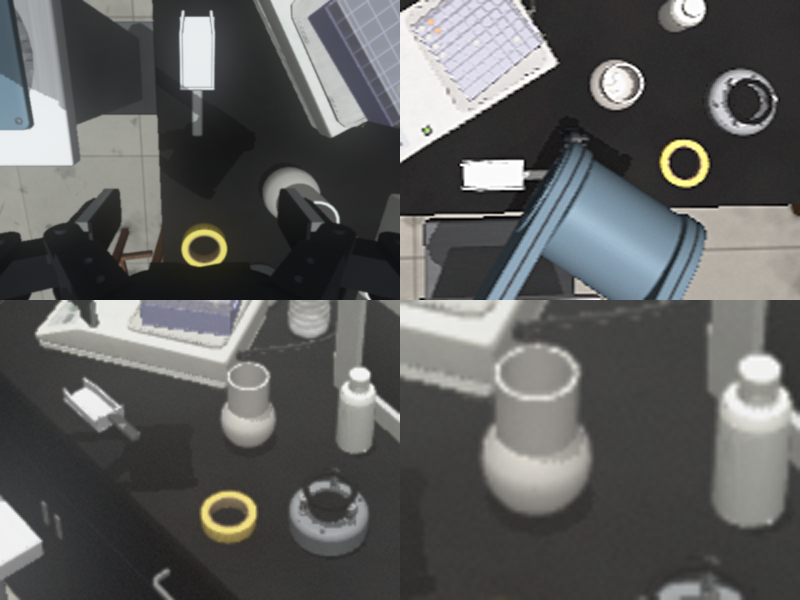

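The scoop lies flat and released. The flask stands upright with white pieces visible inside it from above. The mouth is at top pixel (350.5,251.5) and the cradle ring at about (415,261) top and (325,296) scene. Next I'll look at the cradle from above with the wrist camera.

Emit:
servo_tool([
  [1,[0.3,0.8,-0.2],0],
  [1,[0.3,0.8,-0.2],0],
  [1,[0.3,0.8,-0.2],0],
  [1,[0.3,0.8,-0.2],0],
  [1,[0.3,0.8,0],0],
  [1,[0.3,0.8,0],0],
  [1,[0.3,0.8,0],0],
  [1,[0.3,0.8,0],0],
  [1,[0.3,0.8,0],0],
  [1,[0.3,0.8,0],0],
  [1,[0,0.8,0],0],
  [1,[0,0,0],0],
])

```text
clock: 23.13
eef_pos: [0.4241, -0.3661, 0.244]
eef_rot: [1.0, -0.002, -0.002, 0.0]
ft_force: [0.2, 0.1, 0.0]
gripper_width: 0.0853
```

```bash
python3 - <<'E'
from h import *
np.set_printoptions(precision=4,suppress=True)
plan([.4632,-.1897,.2],0)
t=calibration('top');s=calibration('scene')
print('ring tri',tri([ray(t,(415,261)),ray(s,(325,296))]))
c,i=snap('wrist','w14');np.save('c14.npy',c)
g=cv2.cvtColor(i,cv2.COLOR_RGB2GRAY)
for z in (0.0,.038,.068): print(z,proj(c,[.42,-.38,z]),proj(c,[.4632,-.1897,.112]))
for thr in (60,80,100):
  m=cv2.morphologyEx((g>thr).astype(np.uint8),cv2.MORPH_CLOSE,np.ones((5,5)))
  cs,_=cv2.findContours(m,cv2.RETR_EXTERNAL,cv2.CHAIN_APPROX_NONE)
  for q in cs:
    if cv2.contourArea(q)>2500:
      (x,y),r=cv2.minEnclosingCircle(q);e=cv2.fitEllipse(cv2.convexHull(q));print(thr,cv2.boundingRect(q),cv2.contourArea(q),round(x,1),round(y,1),round(r,1),np.round(e[0],1),np.round(e[1],1),plane(c,e[0],.03))
E
```

```text
t23.13 pos [ 0.4241 -0.3661  0.244 ] az -0.2 tilt 0.21 w 0.0853 F [0.2 0.1 0. ] M [-0.   -0.01  0.02] -> turn units -0.04 then shift [ 1.31 -5.88  1.46]
ring tri [ 0.4315 -0.3801  0.066 ]
0.0 [275.1018 186.7941] [337.3413 -67.1966]
0.038 [274.5867 194.482 ] [337.3413 -67.1966]
0.068 [274.0987 201.7645] [337.3413 -67.1966]
60 (0, 0, 560, 420) 172297.0 279.5 188.0 336.9 [257.7 105.6] [557.3 757.5] [ 0.4046 -0.296   0.03  ]
80 (212, 294, 101, 81) 6216.0 261.9 342.7 50.8 [263.2 337.1] [ 81.6 105.2] [ 0.406  -0.5449  0.03  ]
80 (239, 139, 101, 104) 7828.0 287.8 190.4 51.9 [288.8 189.4] [ 99.9 101.9] [ 0.4341 -0.3766  0.03  ]
80 (160, 59, 97, 91) 6326.5 210.0 107.0 54.6 [207.7 107.4] [ 80.  108.5] [ 0.3574 -0.2975  0.03  ]
80 (397, 0, 163, 325) 21097.5 497.0 162.0 173.5 [481.6 156.2] [193.5 337.2] [ 0.6217 -0.3444  0.03  ]
80 (0, 0, 171, 339) 46583.0 52.4 165.7 173.8 [ 55.8 165.6] [230.1 369.1] [ 0.2049 -0.352   0.03  ]
100 (230, 315, 61, 59) 2635.0 260.3 345.2 33.4 [259.7 344.1] [60.9 62.9] [ 0.4018 -0.5539  0.03  ]
100 (240, 140, 99, 102) 7541.5 288.9 190.6 50.8 [288.9 189.5] [98.3 99.5] [ 0.4342 -0.3768  0.03  ]
100 (161, 60, 76, 79) 4596.0 197.8 99.0 39.8 [198.1  99. ] [74.7 79.7] [ 0.3488 -0.2898  0.03  ]
100 (0, 12, 158, 327) 40342.5 52.0 171.5 167.8 [ 52.7 174.2] [231.5 351. ] [ 0.2005 -0.3605  0.03  ]
100 (398, 0, 162, 325) 15766.0 497.5 162.0 173.3 [481.6 155.5] [190.6 339.4] [ 0.6216 -0.3436  0.03  ]
```

```bash
python3 - <<'E'
from h import *
np.set_printoptions(precision=4,suppress=True)
c=calibration('wrist');i=cv2.imread('pics/w14.png',0)
h=i[120:262:6,225:355:5]
for r in h: print(' '.join('%3d'%v for v in r))
E
```

```text
246 149  85  85  83  82  79  78  76  74  60  59  58  56  66  70  69  67  67  66  65  66  65  65  65  64
181  85  85  84  83  81  80  79  76  76  70  60  59  58  56  69  70  68  68  67  67  66  66  65  64  65
 85  84  84  83  83  82  81  78  77  76  75  67  60  59  58  57  69  69  69  68  68  67  66  66  65  65
 83  82  82  81  81  80  80  78  78  76  75  75  72  65  62  58  57  70  70  68  67  67  66  65  64  64
 81  81  80  79  79  80  79  78  80 108 159 184 201 163 136 128 110  79  71  69  69  68  65  64  64  63
 78  79  79  78  78  79  79 121 195 218 225 239 172 237 179 157 152 145 128  85  68  67  65  65  64  63
 76  76  77  77  77  79 169 217 235 246 247 247 246 247 246 189 171 167 156 142 107  67  66  65  65  64
 74  74  75  76  76 169 223 244 247 246 246 241 216 209 217 240 171 169 169 159 143  98  66  66  65  64
 73  74  73  73 130 221 244 247 246 194 102  72  74  72  73  63  66 143 163 153 158 140  76  67  66  65
 71  71  71  75 198 236 214 210 141  71  63  59  60  59  57  56  56  57  71 178 172 152 117  66  66  65
 70  69  70 102 219 242 254 133  62  57  61  61  59  58  58 
[... 695 characters left out ...]
 108  49  49 136 158 158 141 147 158 145  50  48 125 113  51  50  49  57  64
 62  62  54  46  46  47  51 117 136  56  47  49  62  60  53  47  47  48 124  94  48  48  51  66  67  67
 61  60  61  55  46  47  47  47  61 112 105  81  61  55  61  86 113  92  52  48  49  62  68  68  67  67
 61  61  61  62  54  45  46  46  46  48  48  51  58 140 149  50  48  48  48  55  67  67  67  67  67  67
 61  61  61  62  61  56  46  46  46  47  52  48  47  48  47  48  48  50  64  67  67  67  67  68  67  67
 61  61  62  62  62  63  58  48  46  48  47  52  47  47  47  48  61  66  65  66  66  67  67  67  67  66
 62  62  62  62  63  63  64  58  47  48  49  48  52  48  53  65  66  65  66  67  67  67  66  67  66  67
```

```bash
python3 - <<'E'
from h import *
np.set_printoptions(precision=4,suppress=True)
c=np.load('c14.npy',allow_pickle=True).item();t=calibration('top');s=calibration('scene')
print(plane(c,(290,200.5),.068), plane(c,(289,190),.03),tri([ray(c,(290,200.5)),ray(t,(415,261)),ray(s,(325,296))]))
plan([.4634,-.190,.2],0)
E
```

```text
[ 0.4343 -0.3789  0.068 ] [ 0.4343 -0.3773  0.03  ] [ 0.4327 -0.3798  0.0652]
t23.18 pos [ 0.4239 -0.3638  0.2441] az -0.2 tilt 0.24 w 0.0852 F [0.2 0.2 0.2] M [ 0.01  0.05 -0.01] -> turn units -0.04 then shift [ 1.32 -5.79  1.47]
```

Emit:
servo_tool([
  [1,[0.2,-0.8,0.2],0],
  [1,[0.2,-0.8,0.2],0],
  [1,[0.2,-0.8,0.2],0],
  [1,[0.2,-0.8,0.2],0],
  [1,[0.2,-0.8,0.2],0],
  [1,[0.2,-0.8,0.2],0],
  [1,[0.1,-0.8,0.2],0],
  [1,[0,-0.3,0],0],
  [1,[0,0,0],0],
])

```text
clock: 23.93
eef_pos: [0.4627, -0.1825, 0.2036]
eef_rot: [1.0, 0.001, -0.002, -0.0]
ft_force: [1.5, 1.1, 0.9]
gripper_width: 0.0857
```

```bash
python3 - <<'E'
from h import *
np.set_printoptions(precision=4,suppress=True)
plan([.4634,-.190,.2],0)
c,i=snap('wrist','w15');np.save('c15.npy',c)
print(proj(c,[.4632,-.1897,.112]),proj(c,[.4632,-.1897,0.062]))
g=cv2.cvtColor(i,cv2.COLOR_RGB2GRAY)
for r in g[130:300:6,200:370:6]: print(' '.join('%3d'%v for v in r))
E
```

```text
t23.93 pos [ 0.4627 -0.1825  0.2036] az 0.1 tilt 0.21 w 0.0857 F [1.5 1.1 0.9] M [-0.04  0.05  0.01] -> turn units 0.03 then shift [0.03 0.25 0.12]
[278.8961 222.0593] [279.09   204.0103]
 54  53  53  53  55  44  40  41  42  42  44  46  56  59  60  61  62  61  62  64  64  64  64  64  65  64  65  65  64
 53  53  53  54  54  56  52  42  44  45  46  46  47  54  61  62  62  62  62  61  62  63  62  62  63  61  62  61  62
 54  54  54  54  56  57  58  57  48  47  47  49  49  50  51  61  62  61  62  62  62  62  62  62  62  61  61  59  61
 55  55  55  57  56  57  58  60  60  58  50  50  52  52  52  52  57  65  64  64  63  62  62  61  60  59  60  59  60
 56  56  57  58  58  58  59  61  62  63  65  56  58  77  75  66  56  54  60  65  65  63  62  61  60  60  59  59  58
 56  58  57  58  59  60  62  63  63  65  91 181 164 170 169 168 156 116  55  54  65  65  63  63  61  60  59  58  59
 56  57  57  58  60  61  63  65  66 149 220 230 231 181 180 178 175 171 151  61  54  59  65  63  62  62  61  60  60
 57  59  59  59  61  62  63  65 145 224 233 239 234 204 161 170 182 178 171 152  56  55  54  64  64 
[... 1751 characters left out ...]
  62
 71  70  69  67  66  66  66  65  66  57  52  52  53  52  53  52  52  51  51  62  64  64  63  63  62  63  62  63  64
 72  71  70  69  67  65  66  66  66  65  64  52  50  51  50  50  50  50  56  63  63  63  62  62  62  63  63  65 129
 82  72  71  69  68  66  67  66  65  66  65  64  58  49  49  47  48  49  62  63  62  62  61  62  62  61  63 116 134
 90  73  71  69  68  67  67  67  66  65  64  64  64  63  55  48  47  49  62  62  62  61  61  61  62  63  63 125 136
 85  73  72  70  70  68  66  67  65  65  64  63  63  64  62  62  58  61  61  61  61  61  61  62  62  64  64 127 137
 74  73  71  70  69  68  67  65  65  65  65  63  63  62  62  61  60  62  60  60  61  61  60  62  63  63  64 125 138
```

Rim centre is about (282,223.5), which gives the flask axis at (0.465,-0.190). Now I'll grasp the neck.

Emit:
servo_tool([
  [1,[0.08,0.26,0.4],0],
  [1,[0,0,0.7],0],
  [1,[0,0,0.8],0],
  [1,[0,0,0.8],0],
  [1,[0,0,0.8],0],
  [1,[0,0,0.7],0],
  [1,[0,0,0.35],0],
  [1,[0,0,0],0],
])

```text
clock: 24.65
eef_pos: [0.4642, -0.1941, 0.0657]
eef_rot: [1.0, -0.001, -0.003, -0.0]
ft_force: [0.7, -0.4, -0.5]
gripper_width: 0.0855
```

```bash
python3 -c "
from h import *
plan([.465,-.1903,.067],0)"
```

```text
t24.65 pos [ 0.4642 -0.1941  0.0657] az -0.1 tilt 0.30 w 0.0855 F [ 0.7 -0.4 -0.5] M [-0.02  0.01  0.02] -> turn units -0.03 then shift [ 0.03 -0.13 -0.04]
```

Emit:
servo_tool([
  [0.6,[0,0,0],0],
  [0.45,[0,0,0],0],
  [0.35,[0,0,0],0],
  [0.25,[0,0,0],0],
  [0.1,[0,0,0],0],
  [0,[0,0,0],0],
  [-0.2,[0,0,0],0],
  [-0.2,[0,0,0],0],
], force=50)

```text
clock: 25.32
eef_pos: [0.4665, -0.1945, 0.0697]
eef_rot: [1.0, -0.0, 0.0, 0.002]
ft_force: [-3.0, -0.5, 5.9]
gripper_width: 0.055
```

```bash
python3 -c "
from h import *
plan([.4335,-.3792,.15],0)"
```

```text
t25.32 pos [ 0.4665 -0.1945  0.0697] az -0.0 tilt 0.20 w 0.0550 F [-3.  -0.5  5.9] M [-0.14  0.51 -0.01] -> turn units -0.01 then shift [-1.1   6.17 -2.66]
```

The fingertips press on the belly shoulder (5.9 N). I'll reopen, rise 7 mm, correct y, and regrip.

Emit:
servo_tool([
  [0.4,[0,0,0],0],
  [0.5,[0,0,0],0],
  [0.5,[0,0,-0.2],0],
  [0.5,[0,-0.13,-0.1],0],
  [0.4,[0,0,0],0],
  [0.3,[0,0,0],0],
  [0.2,[0,0,0],0],
  [0,[0,0,0],0],
  [-0.2,[0,0,0],0],
  [-0.2,[0,0,0],0],
])

```text
clock: 26.15
eef_pos: [0.4661, -0.1899, 0.078]
eef_rot: [1.0, -0.0, -0.0, 0.001]
ft_force: [-2.5, 1.0, 9.0]
gripper_width: 0.0544
```

```bash
python3 -c "
from h import *
plan([.4335,-.3792,.15],0)
c,i=snap('wrist','w16');t,k=snap('top','t16')
"
```

```text
t26.15 pos [ 0.4661 -0.1899  0.078 ] az -0.0 tilt 0.12 w 0.0544 F [-2.5  1.   9. ] M [0.26 0.57 0.03] -> turn units -0.01 then shift [-1.09  6.32 -2.39]
```

Emit:
servo_tool([
  [-0.2,[0,0,-0.2],0],
  [-0.2,[0,0,-0.4],0],
  [-0.2,[0,0,-0.6],0],
  [-0.2,[0,0,-0.7],0],
  [-0.2,[0,0,-0.6],0],
  [-0.2,[0,0,-0.3],0],
  [-0.2,[0,0,0],0],
  [-0.2,[0,0,0],0],
])

```text
clock: 26.92
eef_pos: [0.4661, -0.1896, 0.1609]
eef_rot: [1.0, -0.0, -0.0, 0.001]
ft_force: [-0.3, 0.9, -2.8]
gripper_width: 0.0545
```

```bash
python3 - <<'E'
from h import *
np.set_printoptions(precision=4,suppress=True)
plan([.4335,-.3792,.165],0)
c,i=snap('wrist','w17');s,j=snap('scene','s17')
g=cv2.cvtColor(i,cv2.COLOR_RGB2GRAY)
for r in g[150:330:7,190:380:7]: print(' '.join('%3d'%v for v in r))
print('scene')
g=cv2.cvtColor(j,cv2.COLOR_RGB2GRAY);p=proj(s,[.466,-.19,.17-.078+.034]);print(p)
a,b=int(p[0]),int(p[1])
for r in g[b-60:b+32:3,a-26:a+27:2]: print(' '.join('%3d'%v for v in r))
E
```

```text
t26.92 pos [ 0.4661 -0.1896  0.1609] az -0.1 tilt 0.10 w 0.0545 F [-0.3  0.9 -2.8] M [-0.   -0.03  0.01] -> turn units -0.01 then shift [-1.09  6.32 -0.13]
 58  58  59  59  59  60  61  61  62  57  50  51  50  49  50  50  54  62  62  62  62  61  60  60  60  59  59  59
 58  58  60  61  63  64  64  64  65  66  66  55  54  54  53  53  51  51  62  63  62  62  61  60  60  59  60  60
 61  61  61  63  64  65  67  68  69  67  57  58  58  57  56  55  55  54  52  53  63  64  62  61  61  62  61  61
 61  62  64  64  66  67  68  69  71 134 150 158 162 160 158 150 108  58  54  53  53  64  65  64  63  62  61  61
 62  63  65  66  68  70  71 136 196 223 214 179 179 179 178 175 170 159 110  56  53  52  58  65  64  63  62  62
 63  65  66  68  70  73 179 224 231 235 236 186 185 185 184 181 178 175 168 146  57  54  52  52  64  64  63  62
 64  66  69  70  72 176 229 234 238 241 242 243 196 190 190 187 184 181 176 171 146  56  54  52  50  64  64  63
 66  67  71  62 150 227 235 240 243 245 241 201 151 153 155 183 189 186 181 176 170 128  57  55  52  51  61  64
 68  70  71  64 223 234 240 244 227 157 157 149 
[... 4641 characters left out ...]
 146 143 136 129  98  62  62  61  61  58  63  60  60
 66  65  66  64  63  62  62  61  64  98 120 127 130 131 129 126 112  80  61  60  62  59  61  60  60  61  63
 64  62  63  63  63  63  62  60  62  61  61  62  68  69  67  62  59  57  59  60  59  60  59  61  61  61  61
 62  62  60  61  60  61  62  59  60  60  60  57  58  58  59  61  60  60  59  60  59  60  60  57  62  63  61
 61  60  60  61  60  59  57  61  59  59  59  59  61  59  58  58  59  58  52  56  53  50  51  51  53  53  60
 58  58  58  58  52  52  51  50  52  52  50  48  51  50  50  47  49  48  48  50  50  48  50  50  51  51  54
 50  52  51  50  49  49  46  49  51  50  50  49  47  49  50  48  46  48  49  50  50  51  50  49  49  50  59
```

Lifted cleanly, with about 1.7 N load and no moment. Going over the ring now.

Emit:
servo_tool([
  [-0.2,[-0.05,0.3,-0.2],0],
  [-0.2,[-0.1,0.6,-0.2],0],
  [-0.2,[-0.14,0.8,0],0],
  [-0.2,[-0.14,0.8,0],0],
  [-0.2,[-0.14,0.8,0],0],
  [-0.2,[-0.14,0.8,0],0],
  [-0.2,[-0.14,0.8,0],0],
  [-0.2,[-0.14,0.7,0],0],
  [-0.2,[-0.1,0.5,0],0],
  [-0.2,[0,0.2,0],0],
  [-0.2,[0,0,0],0],
  [-0.2,[0,0,0],0],
])

```text
clock: 28.02
eef_pos: [0.4332, -0.378, 0.173]
eef_rot: [1.0, -0.001, -0.001, -0.0]
ft_force: [0.4, -0.1, -2.3]
gripper_width: 0.0543
```

```bash
python3 - <<'E'
from h import *
plan([.4335,-.3792,.1475],0)
s,j=snap('scene','s18');t,k=snap('top','t18')
print(proj(s,[.4335,-.3792,.068]),proj(t,[.4335,-.3792,.068]))
E
```

```text
t28.02 pos [ 0.4332 -0.378   0.173 ] az -0.1 tilt 0.09 w 0.0543 F [ 0.4 -0.1 -2.3] M [-0.05  0.04 -0.03] -> turn units -0.02 then shift [0.01 0.04 0.85]
[324.90833163 294.90812374] [415.0789279  260.00815835]
```

Emit:
servo_tool([
  [-0.2,[0,0.04,0.3],0],
  [-0.2,[0,0,0.3],0],
  [-0.2,[0,0,0.2],0],
  [-0.2,[0,0,0.1],0],
  [-0.2,[0,0,0.1],0],
  [-0.2,[0,0,0],0],
])

```text
clock: 28.62
eef_pos: [0.4333, -0.3795, 0.1427]
eef_rot: [1.0, -0.0, -0.001, 0.0]
ft_force: [0.6, 0.4, -1.9]
gripper_width: 0.0548
```

Emit:
servo_tool([
  [-0.2,[0,0,0.1],0],
  [-0.2,[0,0,0.1],0],
  [-0.2,[0,0,0],0],
])

```text
clock: 28.87
eef_pos: [0.4338, -0.3799, 0.1378]
eef_rot: [1.0, -0.001, 0.0, 0.001]
ft_force: [1.6, 2.3, 3.8]
gripper_width: 0.0544
```

```bash
python3 -c "
from h import *
plan([.4335,-.3792,.126],0)"
```

```text
t28.87 pos [ 0.4338 -0.3799  0.1378] az -0.1 tilt 0.12 w 0.0544 F [1.6 2.3 3.8] M [ 0.39 -0.33 -0.  ] -> turn units -0.01 then shift [-0.01 -0.03  0.39]
```

Contact at the expected height. The side force (1.6, 2.3 N) means the ring centre lies a bit toward +x/+y, so I'll shift that way and press on.

Emit:
servo_tool([
  [-0.2,[0.04,-0.06,0],0],
  [-0.2,[0,0,0.1],0],
  [-0.2,[0,0,0.1],0],
  [-0.2,[0,0,0],0],
])

```text
clock: 29.2
eef_pos: [0.4345, -0.3787, 0.1316]
eef_rot: [1.0, -0.001, -0.0, 0.001]
ft_force: [0.1, -1.8, 5.5]
gripper_width: 0.0546
```

```bash
python3 -c "
from h import *
plan([.4335,-.3792,.126],0)"
```

```text
t29.20 pos [ 0.4345 -0.3787  0.1316] az -0.1 tilt 0.17 w 0.0546 F [ 0.1 -1.8  5.5] M [-0.16  0.11 -0.05] -> turn units -0.01 then shift [-0.03  0.01  0.19]
```

Emit:
servo_tool([
  [-0.2,[0,0.02,0.1],0],
  [-0.2,[0,0,0.1],0],
  [-0.2,[0,0,0],0],
  [-0.2,[0,0,0],0],
])

```text
clock: 29.53
eef_pos: [0.4346, -0.379, 0.1261]
eef_rot: [1.0, -0.001, -0.0, 0.001]
ft_force: [-1.5, 0.5, 7.3]
gripper_width: 0.0546
```

Emit:
servo_tool([
  [-0.2,[0,0,0.1],0],
  [-0.2,[0,0,0],0],
  [-0.2,[0,0,0],0],
])

```text
clock: 29.78
eef_pos: [0.4346, -0.3794, 0.1252]
eef_rot: [1.0, -0.0, 0.0, 0.002]
ft_force: [-3.0, 2.7, 19.8]
gripper_width: 0.0544
```

```bash
python3 -c "
from h import *
plan([.4335,-.3792,.126],0)"
```

```text
t29.78 pos [ 0.4346 -0.3794  0.1252] az -0.1 tilt 0.23 w 0.0544 F [-3.   2.7 19.8] M [ 0.76  0.83 -0.05] -> turn units -0.01 then shift [-0.04 -0.01 -0.03]
```

The force jumped to about 20 N at z=0.125, which is the stop. I'll do a short hold to check stability, then a last numeric check.

Emit:
servo_tool([
  [-0.2,[0,0,0],0],
  [-0.2,[0,0,0],0],
  [-0.2,[0,0,0],0],
  [-0.2,[0,0,0],0],
])

```text
clock: 30.12
eef_pos: [0.4346, -0.3794, 0.1252]
eef_rot: [1.0, -0.0, 0.0, 0.002]
ft_force: [-3.6, 4.3, 19.5]
gripper_width: 0.0547
```

```bash
python3 - <<'E'
from h import *
np.set_printoptions(precision=4,suppress=True)
plan([.4335,-.3792,.126],0)
c,i=snap('wrist','w20');s,j=snap('scene','s20')
# flask outline in scene: midlines of neck and belly vs an upright axis; scoop unchanged since release?
g=cv2.cvtColor(j,cv2.COLOR_RGB2GRAY)
for z in (.05,.08,.10,.12,.14):
    p=proj(s,[.4343,-.3785,z]);r=int(round(p[1]));x=np.where(g[r,int(p[0])-30:int(p[0])+30]>95)[0]+int(p[0])-30
    print(z,p.round(1),x.min() if len(x) else None,x.max() if len(x) else None)
a=cv2.imread('pics/s13.png',0)[235:275,185:235].astype(int);print('scoop diff',np.abs(a-g[235:275,185:235]).mean())
# blobs inside the mouth, wrist view
w=cv2.cvtColor(i,cv2.COLOR_RGB2GRAY);print([' '.join('%3d'%v for v in r) for r in w[240:330:10,200:370:10]])
E
```

```text
t30.12 pos [ 0.4346 -0.3794  0.1252] az -0.1 tilt 0.23 w 0.0547 F [-3.6  4.3 19.5] M [ 0.75  0.82 -0.09] -> turn units -0.01 then shift [-0.04 -0.01 -0.03]
0.05 [324.6 299.7] 306 337
0.08 [325.2 291.2] 310 340
0.1 [325.5 285.3] 311 339
0.12 [325.9 279.4] 319 337
0.14 [326.3 273.4] 322 344
scoop diff 2.774
[' 63 177 149 147 150 215 246 244 242 243 245 187 146 142 178  76  67', ' 73 173 143 216 241 216 223 227 228 226 221 213 239 181 142  67  61', '117  97 237 199 190 203 213 218 219 217 210 199 184 203 228  58 117', ' 57 228 169 151 176 189 198 202 203 201 195 185 166 136 209 188  79', ' 59 236 129 135 151 168 181 186 186 185 176 160 141 136 130 237  53', '219 127 130 135 136 141 153 159 159 156 147 135 141 137 131 155 168', '237 126 131 136 140 143 130 131 132 129 140 143 141 137 133 128 225', '238 127 132 137 139 142 144 146 146 146 144 143 140 137 133 128 212', '237 128 133 137 140 142 144 145 145 145 144 142 141 137 134 130 184']
```

```bash
python3 -c "
from rig import workorder,observe
print(workorder.hand_in()); o=observe(); print(o['clock'],o['eef_pos'],o['ft_force'])"
```

```text
the job is handed in; nothing more can be done
None
the job is handed in; nothing more can be done
```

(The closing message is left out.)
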